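# Seat the note mast in the stand that is deep enough

### The arm

A 6-joint arm with a two-finger parallel gripper is mounted at the origin on the work surface; the furniture and walls round the work are solid. World frame = base frame: x ahead of the robot, y to its left, z up, the work surface at z = 0. Lengths are in m, angles in rad, forces in N, time in s.
With the tool pointing down it reaches from about 0.375 to 0.9 m from the base axis. Payload 3.1 kg.
Tool frame: the origin (TCP) lies at the very end of the fingers, on their centre line; the grasp point (between the pads) lies 19 mm behind it (grip_depth is the distance from the TCP to the grasp point, in m); z points along the fingers, y is the line along which they close (so a half turn about z gives the same grasp; the last joint's range is limited). The gripper opens to 85 mm and grips with 20 to 120 N. Pads are 22 mm wide; open, the fingers measure 114 mm over their backs; the gripper's body (76 mm by 85 mm) begins 54 mm behind the grasp point. The pads swing forward as they close: fully open they stand 13 mm farther back than shut.
Start: joints at [1.04, 0.527, 1.433, -0, 1.181, -0.178], TCP at [0.215, 0.587, 0.231] pointing down, gripper open.
Joint ranges: [-3.08, 3.08], [-0.75, 2.2], [0.22, 2.44], [-1.43, 4.57], [0, 2.65], [-2.85, 2.85]. Speed limits (rad/s): [2.79, 2.79, 3.14, 3.14, 3.14, 3.14].

### API

Orientations are given as a unit quaternion [x, y, z, w].
In Python, from station import * gives the robot as it stands.
- The arm moves only by the tool apply_moves, never from a script. Its argument "plan" is a list of rows, each a list of 7 numbers: the shift along the tool's x, y, z in m, then the turn, a rotation vector about the tool's x, y, z in rad, then the gripper command: -1 is fully open, 1 is shut, values between are in proportion. In form: [[dx, dy, dz, wx, wy, wz, jaw], ...]. A call has 1 to 8 rows; each row shifts and turns the commanded pose from where the row before left it, along the tool's axes as they then stand; what a row does not reach is not made up. A row lasts 1/8 s, in which the tool goes at most 62.5 mm and 10.7 degrees, less where a joint would pass 70% of its speed; a pose out of reach is approached as far as the arm can. A call is refused whole if a number of a shift passes 0.0625 or a number of a turn 0.188, either way. A call with a gripper value outside its range is refused whole. The fingers move at their own pace and stop on an object; "force" is the grip in N (left out, the last holds). Time passes only in rows, so rows that do not move let the fingers close. It gives the time, the measured TCP pose, the force, the opening and the grip force at its end, in the units of the state.
- sense(): the state, without advancing time (a new reading comes with each control period).
- snapshot(name): name is "scene" or "top"; returns the picture (420x560x3 uint8, red, green, blue); there is no depth.
- calibration(name): a dict with "camera_matrix" (3x3 intrinsics, pixels), "k1" (the pictures are not rectified: a ray, as slopes to the right and down, at radius r is drawn at 1 + k1 r^2 times it, then the intrinsics apply), "R" (3x3) and "t" (3): a world point X has camera coordinates R X + t. Camera axes: x right, y down, z forward; pixel columns grow to the right and rows downward; lengths in m; the calibration is good to about 2 mm. A picture is of the moment at which its call begins. calibration takes no time and is no camera call.
- sign_off(): hands the job in; it is judged then, once.
The state is a dict: "t": time; "q": joint angles; "qd": joint speeds; "tau": joint torques, N m; "tcp_pos": TCP position; "tool_rot": TCP orientation; "force": force on the tool from outside, world axes, zero at the start; "ft_torque": the same for the moment, N m; "finger_gap": opening from 0.0 (shut) to 1.0 (fully open); "gripper_force": force on a finger pad.
Only numpy, scipy, OpenCV 4.12 (cv2) and the standard library are available. Lean on these libraries where they do the work, as an engineer would, in place of code of your own. Each camera call takes 0.05 s, during which the arm holds its last target. There are 200 camera calls.

### The job

Take the note mast out of its wooden rest and push it down into one of the two look-alike desk stands, past the stiff cushion inside, until you feel it press on the hard bottom - firmly, but without ramming it. Then read the dark band on the shank: if it still stands clear above the rim of the socket, that stand is too shallow, so draw the mast out and seat it the same way in the other one. Leave it standing there bottomed, with the rim within the dark band, let go of it, and leave the vial and the pen in their places.

Things in the scene. Friction and masses are not known exactly. Their poses are not given: they have to be found in the camera images.
- mast: the loose note mast, 90 g: a round aluminium shank 12 mm in diameter with a slightly chamfered foot, on top a grey clip block, and a dark band round the shank 40 to 50 mm above the foot. Origin: centre of the foot's end face; z runs up the shank. At the start it stands upright in the wooden rest, its foot 8 mm above the desk
- mast_mark (a point): the middle of the dark band, on the mast's axis 45 mm above its foot; axes as the mast's
- mast_clip (a point): the centre of the clip block, on the mast's axis 127 mm above its foot; axes as the mast's. The block is 16 mm thick (along x; grip it across this), 34 mm wide (along y) and 30 mm high, 112 to 142 mm above the foot, with a low ridge on top up to 147 mm
- stand_a: one of two look-alike desk stands, fixed: round foot 66 mm across, 10 mm high, on it a square pillar 38 mm wide whose top (the socket's rim) is 62 mm above the desk, with an upright round blind socket in its middle, 13.8 mm in diameter, chamfer 2 mm. Only one stand is deep enough; which cannot be seen, and they swap places from run to run. Origin: centre of the underside, z up
- stand_a_mouth (a point): centre of stand_a's socket mouth, at rim height; z up. In one of the stands the socket has its hard bottom 42 to 48 mm below the rim (deep enough), in the other 24 to 30 mm (too shallow). The hard bottom stops the mast within about a millimetre: from first touch the force climbs steeply, about 6 N for each further mm
- stand_b: one of two look-alike desk stands, fixed: round foot 66 mm across, 10 mm high, on it a square pillar 38 mm wide whose top (the socket's rim) is 62 mm above the desk, with an upright round blind socket in its middle, 13.8 mm in diameter, chamfer 2 mm. Only one stand is deep enough; which cannot be seen, and they swap places from run to run. Origin: centre of the underside, z up
- stand_b_mouth (a point): centre of stand_b's socket mouth, at rim height; z up. In both sockets a stiff cushion sits 12 to 16 mm below the rim, above the hard bottom: the mast's foot meets it first and pushes it down ahead against about 4 to 5 N, and it stays where pushed; the bottom is felt as a steep rise well beyond that; 10 to 20 N in all is enough, over 30 N is ramming
- rest: the wooden rest, fixed to the desk: a 56 mm square foot with a 44 mm square block, 26 mm high in all, with a round hole 14 mm in diameter and 18 mm deep in which the mast stands at the start. Origin: centre of its underside
- vial: bystander: a small loose vial, 24 mm in diameter, 56 mm high, standing between the stands. Origin: centre of its underside
- pen: bystander: a loose pen, 145 mm long, 11 mm thick, lying on the desk between the rest and the stands. Origin: its middle, on the desk
Not all that is in view belongs to the job. What is shaped like the stand_b but purple is not meant.

How it is judged:
On the way, in this order (a step that is already met when the one before it is completed fails the run):
1. the mast is lifted out of the rest: its foot more than 40 mm above the desk (height (world z) of mast above 0.04 m), for 0.1 s.
2. the mast, upright and in the deep socket, presses on its hard bottom: foot at least 40.5 mm below the rim and more than 8 N between mast and stand (((z of mast in the frame of stand_a_mouth below -0.0405 m and horizontal distance between mast and stand_a_mouth below 0.004 m and angle between mast's own z axis and vertical below 0.1 rad and contact force between mast and stand_a above 8 N) or (z of mast in the frame of stand_b_mouth below -0.0405 m and horizontal distance between mast and stand_b_mouth below 0.004 m and angle between mast's own z axis and vertical below 0.1 rad and contact force between mast and stand_b above 8 N))), for 0.05 s.
At the end, for the whole second after the job is handed in: the mast stands released and at rest in the deep socket (foot at least 40.5 mm below that stand's rim, within 4 mm of its axis, leaning less than 0.10 rad), so that the rim lies within the dark band (((z of mast in the frame of stand_a_mouth below -0.0405 m and horizontal distance between mast and stand_a_mouth below 0.004 m) or (z of mast in the frame of stand_b_mouth below -0.0405 m and horizontal distance between mast and stand_b_mouth below 0.004 m)) and angle between mast's own z axis and vertical below 0.1 rad and linear speed of mast below 0.01 m/s and contact force between the fingers and mast below 0.05 N); the robot touches nothing.
It fails at once if the mast is rammed into stand_a: more than 30 N between them (contact force between mast and stand_a above 30 N).
It fails at once if the mast is rammed into stand_b: more than 30 N between them (contact force between mast and stand_b above 30 N).
It fails at once if the vial is moved by more than 20 mm or tipped (distance of vial from where it was at the start of the episode above 0.02 m or angle between vial's own z axis and vertical above 0.5 rad).
It fails at once if the pen is moved by more than 30 mm (distance of pen from where it was at the start of the episode above 0.03 m).
It also fails if it takes over 58 s, if anything falls off the work surface, if the arm or the gripper's body presses on something with over 40 N, if the wrist force passes 120 N, or if a joint passes its speed limit or range.

## Working session

There is one attempt and no reset: what is moved stays moved. The work goes in short steps, Python scripts to look and compute and a tool call to move; the robot and the scene stay as the last step left them, time stands still between calls to the robot, and variables do not carry over. Pictures are saved under pics/ and viewed, at most 10 in all, crops included, and the job is handed in when it is done.

Besides the shell and the picture viewer there is one more tool, called after "Emit:" as a command line: name --pt "numbers of a row" for each row, then --argument value for the rest. apply_moves: Moves the arm, as the interface text tells. Its arguments: {"type":"object","properties":{"plan":{"type":"array"},"force":{"type":"number"}},"required":["plan"]}

```bash
ls; mkdir -p pics
python3 - <<'E'
from station import *
import cv2
for n in("scene","top"):
    cv2.imwrite(f"pics/{n}0.png",snapshot(n)[:,:,::-1]); c=calibration(n); print(n,c)
print(sense())
E
```

```text
pics
scene {'camera_matrix': array([[505.5272781 ,   0.        , 280.19973325],
       [  0.        , 505.5272781 , 214.83927852],
       [  0.        ,   0.        ,   1.        ]]), 'k1': -0.09412745739672794, 'R': array([[ 0.74372863, -0.66844316, -0.00717371],
       [-0.38367684, -0.41805268, -0.82342215],
       [ 0.54741192,  0.61515502, -0.56738391]]), 't': array([-0.41931194,  0.2750676 ,  0.6481094 ])}
top {'camera_matrix': array([[541.78631534,   0.        , 262.31705673],
       [  0.        , 541.78631534, 215.75809795],
       [  0.        ,   0.        ,   1.        ]]), 'k1': -0.17848423583120834, 'R': array([[-0.0274432 , -0.99955698, -0.01151979],
       [-0.98740463,  0.02890229, -0.15555308],
       [ 0.15581712,  0.00710582, -0.98776036]]), 't': array([-0.02965201,  0.53461006,  1.03451404])}
{'t': 0.1, 'q': array([ 1.04049646e+00,  5.28381151e-01,  1.43375423e+00,  3.21502222e-05,
        1.18139666e+00, -1.78454559e-01]), 'qd': array([ 8.98465617e-07, -1.95559079e-03, -1.00061244e-03,  7.51297747e-04,
        2.50922752e-05, -9.58641584e-04]), 'tau': array([-2.23174461e-04, -4.43306923e+01, -1.78587466e+01, -2.22950698e-04,
        3.92807415e-03, -1.96933985e-05]), 'tcp_pos': array([0.21500784, 0.58618262, 0.23043293]), 'tool_rot': array([ 1.75022566e-01,  9.84563944e-01, -9.04282189e-04, -3.50432303e-04]), 'force': array([0.02620394, 0.02636962, 0.1030021 ]), 'ft_torque': array([-0.04562741, -0.02582548, -0.00394499]), 'gripper_force': 0.0, 'finger_gap': 0.9971224222463551}
```

View pics/scene0.png

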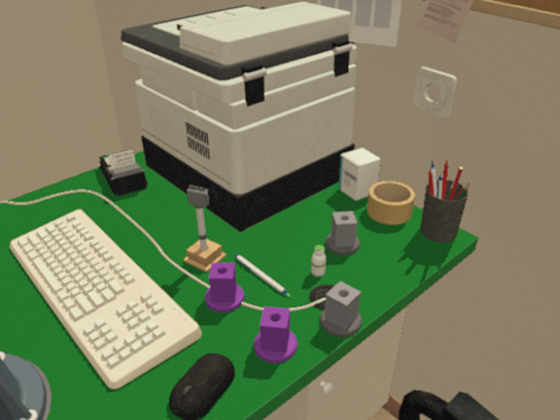

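View pics/top0.png

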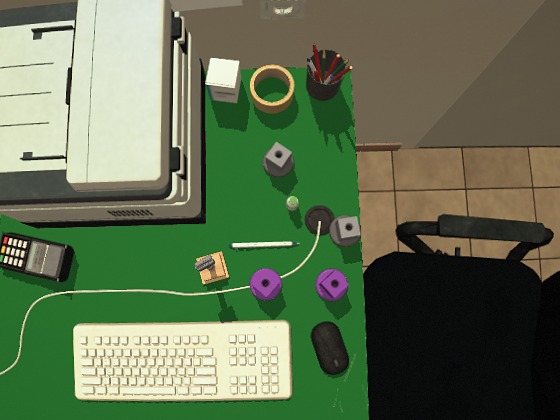

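Scene picture: the mast's clip is at (199,195) and the rest at (205,255). There are two grey stands, at scene (343,232) and (342,308), top (278,159) and (346,229). There are two purple ones, at scene (225,287) and (276,332). The grey ones fit; the purple ones are excluded. The vial is at scene (319,260) and the pen at (262,275). I'll confirm these in one enlarged crop.

Run:
```python
import cv2,numpy as np
s=cv2.imread("pics/scene0.png");t=cv2.imread("pics/top0.png")
f=lambda im,x,y,w,h,k:cv2.resize(im[y:y+h,x:x+w],None,fx=k,fy=k,interpolation=cv2.INTER_CUBIC)
a=f(s,170,170,66,100,6)[:600]; # 396x600
b=f(t,250,135,80,60,5); c=f(t,300,195,80,60,5)
cv2.imwrite("pics/c1.png",np.hstack([a[:600],np.vstack([b,c])]))
d=f(t,185,240,60,60,8);cv2.imwrite("pics/c2.png",np.hstack([d,f(s,310,200,60,60,4).repeat(2,0)[:480] if 0 else f(s,310,205,50,75,6.4)]))
```

```text
(no output)
```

View pics/c1.png

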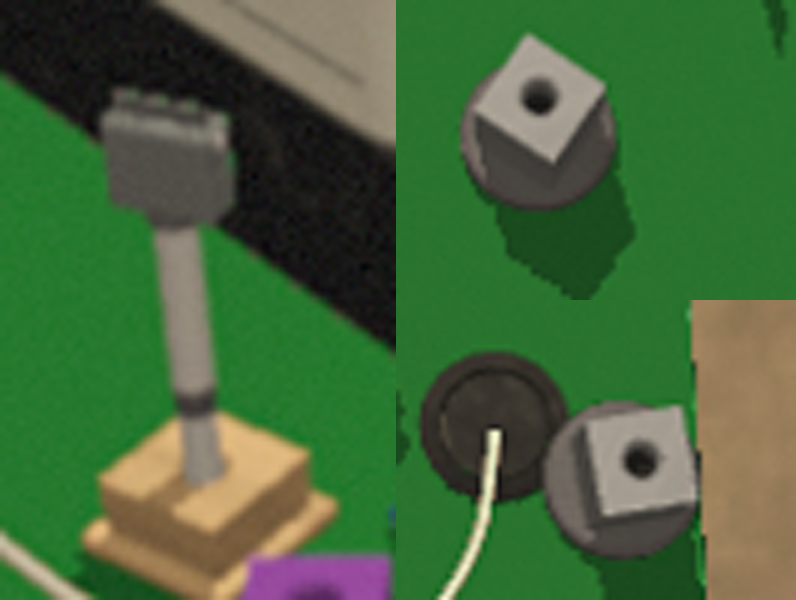

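View pics/c2.png

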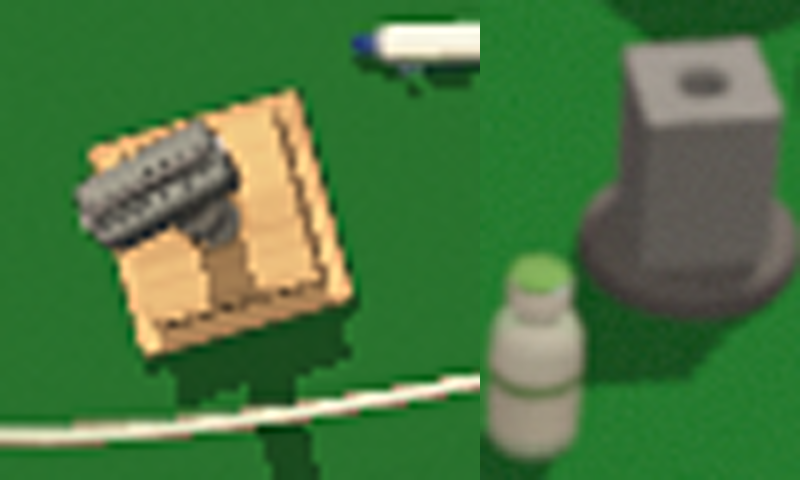

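The crops confirm grey stand holes at about top (278.4,154.4) and (349,227). The clip block is at top (205,263), with its long side along about (127,-68) px. The scene band middle is at (202.6,236.8).

```bash
cat > h.py <<'E'
from station import *
import numpy as np,cv2
from scipy.spatial.transform import Rotation as Rn
def ray(n,p):
    c=calibration(n);K=c["camera_matrix"];d=np.array([(p[0]-K[0,2])/K[0,0],(p[1]-K[1,2])/K[1,1]])
    u=d.copy()
    for _ in range(20):u=d/(1+c["k1"]*(u@u))
    R=c["R"];return -R.T@c["t"],R.T@np.array([u[0],u[1],1])
def onz(n,p,z):
    o,d=ray(n,p);return o+d*(z-o[2])/d[2]
def tri(p,q):
    A=np.zeros((3,3));b=np.zeros(3);L=[ray("scene",p),ray("top",q)]
    for o,d in L:
        d=d/np.linalg.norm(d);P=np.eye(3)-np.outer(d,d);A+=P;b+=P@o
    X=np.linalg.solve(A,b);o,d=L[0];d=d/np.linalg.norm(d);return X,np.linalg.norm((X-o)-d*(d@(X-o)))
def proj(n,X):
    c=calibration(n);v=c["R"]@X+c["t"];u=v[:2]/v[2];u=u*(1+c["k1"]*(u@u));K=c["camera_matrix"]
    return np.array([u[0]*K[0,0]+K[0,2],u[1]*K[1,1]+K[1,2]])
def hole(im,p,r=6,thr=.72):
    x,y=map(int,np.round(p));w=im[y-r:y+r+1,x-r:x+r+1].astype(float).mean(2)
    k=(w<thr*np.percentile(w,75)).astype(np.uint8)
    n,l,s,c=cv2.connectedComponentsWithStats(k);i=l[r,r]
    return (c[i]+[x-r,y-r],s[i,4]) if i else None
E
python3 - <<'E'
from h import *
s=cv2.imread("pics/scene0.png");t=cv2.imread("pics/top0.png")
for nm,p in(("A",(278.2,154.2)),("B",(348.8,226.8))):
    h=hole(t,p);X=onz("top",h[0],.062);g=proj("scene",X);k=hole(s,g)
    print(nm,h,X,"pred",g,"scene",k, k and onz("scene",k[0],.062), k and tri(k[0],h[0]))
print("band",onz("scene",(202.2,236.4),.053))
print("clip",onz("top",(204.9,262.5),.145),onz("scene",(198.3,196.5),.135),tri((198.3,196.5),(204.9,262.5)))
# ridge direction
a=onz("top",(185+98/8,240+207/8),.153);b=onz("top",(185+218/8,240+148/8),.153);print("dir",a,b,b-a)
# rest top square corners in c2 coordinates not needed; hole in rest scene
print("resthole",onz("scene",(170+205/6,170+478/6),.026))
print("vial",onz("top",(293,203),.056),"tcp yaw",Rn.from_quat(sense()["tool_rot"]).as_matrix())
E
```

```text
A (array([278.20454545, 153.88636364]), np.int32(44)) [ 0.65391687 -0.07993775  0.062     ] pred [345.9173063  218.42094215] scene (array([344.5       , 217.63636364]), np.int32(22)) [ 0.65387489 -0.07649878  0.062     ] (array([ 0.65238402, -0.07913871,  0.06431888]), np.float64(0.0011291091468273136))
B (array([348.45833333, 226.45833333]), np.int32(48)) [ 0.50434796 -0.21207759  0.062     ] pred [344.66228615 293.95001151] scene (array([343.13043478, 293.30434783]), np.int32(46)) [ 0.50369255 -0.20956125  0.062     ] (array([ 0.50333206, -0.21114136,  0.06357322]), np.float64(0.0010444465527446386))
band [0.43483325 0.06299199 0.053     ]
clip [0.43617449 0.05877929 0.145     ] [0.43740399 0.0646488  0.135     ] (array([0.4358421 , 0.0601008 , 0.13793899]), np.float64(0.0009874931445860607))
dir [0.42996667 0.07149113 0.153     ] [0.44232161 0.04473356 0.153     ] [ 0.01235495 -0.02675756  0.        ]
resthole [0.43335031 0.05918995 0.026     ]
vial [ 0.55492079 -0.10592256  0.056     ] tcp yaw [[-9.38733957e-01  3.44641183e-01 -1.00658560e-03]
 [ 3.44642450e-01  9.38732567e-01 -1.65798016e-03]
 [ 3.73506442e-04 -1.90331440e-03 -9.99998119e-01]]
```

Emit:
apply_moves --pt "-0.036 -0.0387 0 0 0 0 -0.2" --pt "-0.036 -0.0387 0 0 0 0 -0.2" --pt "-0.036 -0.0387 0 0 0 0 -0.2" --pt "-0.036 -0.0387 0 0 0 0 -0.2" --pt "-0.036 -0.0387 0 0 0 0 -0.2" --pt "-0.036 -0.0387 0 0 0 0 -0.2" --pt "-0.036 -0.0387 0 0 0 0 -0.2" --pt "-0.036 -0.0387 0 0 0 0 -0.2"

```text
t: 1.1
tcp_pos: [0.3793, 0.1952, 0.2312]
tool_rot: [0.175, 0.985, 0.0, 0.0]
force: [0.5, -0.6, -0.3]
finger_gap: 0.601
gripper_force: 0.0
```

```bash
cat >> h.py <<'E'
def rel(X,ydir=None):
    s=sense();R=Rn.from_quat(s["tool_rot"]).as_matrix()
    print("t",s["t"],"tcp",s["tcp_pos"].round(4),"F",s["force"].round(2),"gap",round(s["finger_gap"],3),"gf",round(s["gripper_force"],1))
    print("shift tool",(R.T@(np.array(X)-s["tcp_pos"])).round(4))
    if ydir is not None:
        z=np.array([0,0,-1.]);y=np.array([*ydir,0]);y/=np.linalg.norm(y)
        if y@R[:,1]<0:y=-y
        T=np.c_[np.cross(y,z),y,z];print("rotvec tool",Rn.from_matrix(R.T@T).as_rotvec().round(4))
E
python3 -c "
from h import *
rel([.4355,.0605,.23],[.908,.419]);print(onz('top',(205,222),0),onz('top',(0,215),0))"
```

```text
t 1.1 tcp [0.3793 0.1952 0.2312] F [ 0.54 -0.58 -0.25] gap 0.601 gf 0.0
shift tool [-0.0991 -0.1071  0.0012]
rotvec tool [0.     0.     0.7869]
[0.53053675 0.07430722 0.        ] [0.55850735 0.52633376 0.        ]
```

Emit:
apply_moves --pt "-0.033 -0.0357 0 0 0 0 -0.2" --pt "-0.033 -0.0357 0 0 0 0 -0.2" --pt "-0.033 -0.0357 0 0 0 0 -0.2" --pt "0 0 0 0 0 0.1574 -0.2" --pt "0 0 0 0 0 0.1574 -0.2" --pt "0 0 0 0 0 0.1574 -0.2" --pt "0 0 0 0 0 0.1574 -0.2" --pt "0 0 0 0 0 0.1574 -0.2"

```text
t: 2.1
tcp_pos: [0.4347, 0.0622, 0.231]
tool_rot: [0.541, 0.841, -0.0, -0.0]
force: [-0.0, 0.7, -0.3]
finger_gap: 0.601
gripper_force: 0.0
```

```bash
python3 -c "
from h import *
rel([.4355,.0605,.117],[.908,.419])
im=[snapshot(n)[:,:,::-1] for n in('scene','top')]
a=cv2.resize(im[0][110:290,140:300],None,fx=2.5,fy=2.5);b=cv2.resize(im[1][180:360,140:300],None,fx=2.5,fy=2.5)
cv2.imwrite('pics/d.png',np.hstack([a,b]))"
```

```text
t 2.1 tcp [0.4347 0.0622 0.231 ] F [-0.    0.71 -0.29] gap 0.601 gf 0.0
shift tool [-1.90e-03  1.00e-04  1.14e-01]
rotvec tool [-0.0007 -0.0004 -0.0056]
```

View pics/d.png

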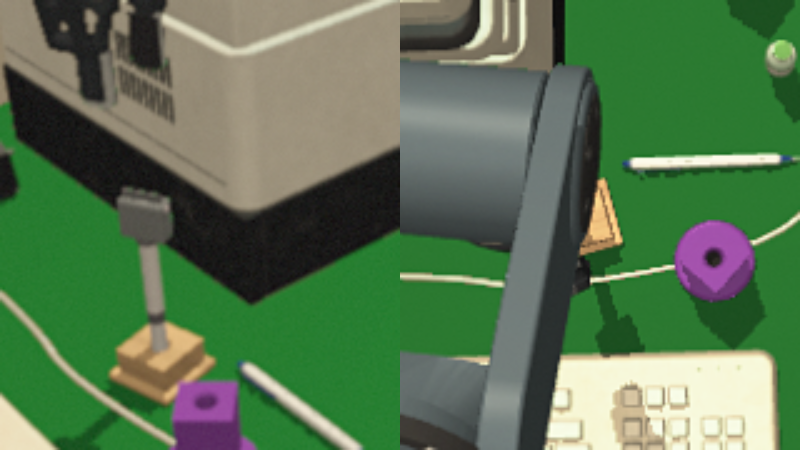

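The scene half shows both fingertips at about (95,98) and (150,65) in the crop, straddling the line above the clip at (145,190). The arm hides the mast in the top view. Next: descend and grip.

Emit:
apply_moves --pt "-0.0018 0 0.02 0 0 -0.005 -0.2" --pt "0 0 0.024 0 0 0 -0.2" --pt "0 0 0.024 0 0 0 -0.2" --pt "0 0 0.024 0 0 0 -0.2" --pt "0 0 0.022 0 0 0 -0.2" --pt "0 0 0 0 0 0 -0.2"

```text
t: 2.95
tcp_pos: [0.4346, 0.0607, 0.1161]
tool_rot: [0.536, 0.844, -0.001, -0.002]
force: [0.7, -0.3, 0.4]
finger_gap: 0.599
gripper_force: 0.0
```

```bash
python3 -c "
from h import *
rel([.4355,.0605,.117],[.908,.419])
im=[snapshot(n)[:,:,::-1] for n in('scene',)]
cv2.imwrite('pics/e.png',cv2.resize(im[0][140:290,120:300],None,fx=4,fy=4))"
```

```text
t 2.95 tcp [0.4346 0.0607 0.1161] F [ 0.72 -0.25  0.45] gap 0.599 gf 0.0
shift tool [-0.0005  0.0007 -0.0009]
rotvec tool [-0.0035 -0.0021  0.0067]
```

View pics/e.png

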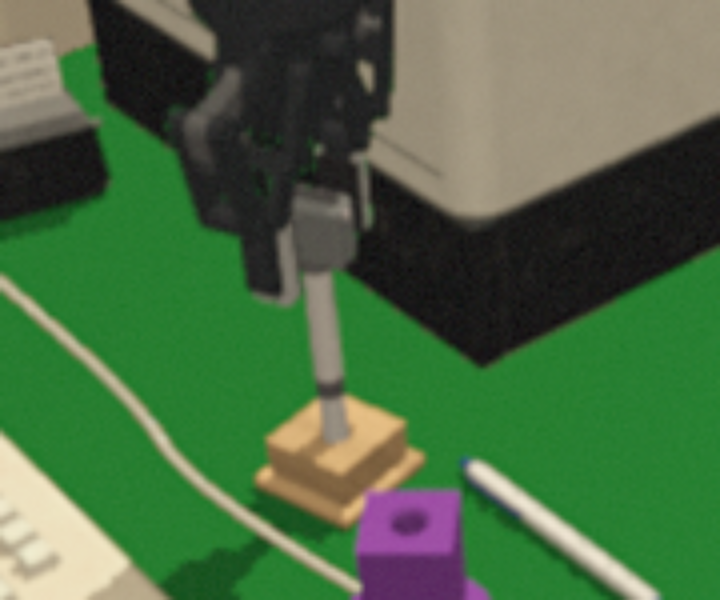

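The clip (crop 325,230) sits between the fingers, with the left finger at (270,260) and the right one at (365,190). Now close.

Emit:
apply_moves --pt "0 0.0005 0 0 0 0.006 0.3" --pt "0 0 0 0 0 0 0.7" --pt "0 0 0 0 0 0 1" --pt "0 0 0 0 0 0 1" --pt "0 0 0 0 0 0 1" --pt "0 0 0 0 0 0 1" --force 80

```text
t: 3.75
tcp_pos: [0.4373, 0.0608, 0.1183]
tool_rot: [0.54, 0.842, 0.001, 0.001]
force: [0.4, 1.2, 6.1]
finger_gap: 0.175
gripper_force: 78.1
```

Emit:
apply_moves --pt "0 0 -0.01 0 0 0 1" --pt "0 0 -0.02 0 0 0 1" --pt "0 0 -0.03 0 0 0 1" --pt "0 0 -0.03 0 0 0 1" --pt "0 0 -0.01 0 0 0 1" --pt "0 0 0 0 0 0 1"

```text
t: 4.5
tcp_pos: [0.4361, 0.0607, 0.2176]
tool_rot: [0.539, 0.842, 0.0, 0.0]
force: [-0.1, 0.7, -0.7]
finger_gap: 0.181
gripper_force: 78.7
```

```bash
python3 -c "
from h import *
rel([.504,-.211,.22],[.908,.419])"
```

```text
t 4.5 tcp [0.4361 0.0607 0.2176] F [-0.1   0.69 -0.73] gap 0.181 gf 78.7
shift tool [-0.2753 -0.0518 -0.0023]
rotvec tool [ 0.0005  0.0005 -0.0012]
```

Emit:
apply_moves --pt "-0.02 -0.0038 0 0 0 0 1" --pt "-0.045 -0.0085 0 0 0 0 1" --pt "-0.05 -0.0095 0 0 0 0 1" --pt "-0.05 -0.0095 0 0 0 0 1" --pt "-0.05 -0.0095 0 0 0 0 1" --pt "-0.04 -0.0075 0 0 0 0 1" --pt "-0.02 -0.0035 0 0 0 0 1" --pt "0 0 0.018 0 0 0 1"

```text
t: 5.5
tcp_pos: [0.5048, -0.2122, 0.199]
tool_rot: [0.54, 0.841, 0.0, 0.001]
force: [-0.2, 0.5, -1.7]
finger_gap: 0.177
gripper_force: 78.6
```

```bash
python3 -c "
from h import *
rel([.504,-.211,.2],[.908,.419])
im=[snapshot(n)[:,:,::-1] for n in('scene','top')]
for n,i in zip('st',im):cv2.imwrite(f'pics/f{n}.png',i)
a=cv2.resize(im[0][190:340,280:410],None,fx=4,fy=4);b=cv2.resize(im[1][155:305,300:370],None,fx=4,fy=4)
cv2.imwrite('pics/f.png',np.hstack([a,b]))"
```

```text
t 5.5 tcp [ 0.5048 -0.2122  0.199 ] F [-0.2   0.53 -1.72] gap 0.177 gf 78.6
shift tool [ 0.0014 -0.0002 -0.001 ]
rotvec tool [ 0.0009  0.0012 -0.0031]
```

View pics/f.png

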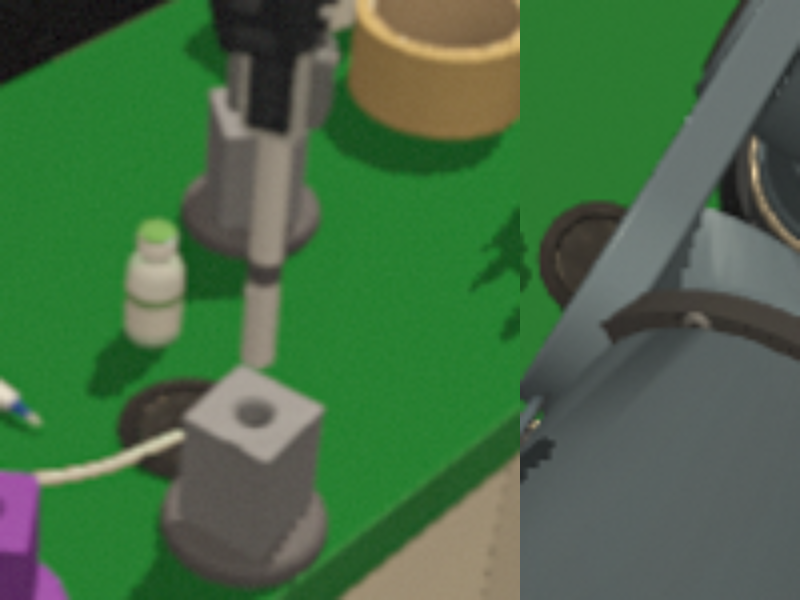

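The scene half shows the foot at about crop (258,360), above the hole at (255,412). The top view is blocked by the arm. I'll measure the offset in the scene view.

```bash
cat > foot.py <<'E'
from h import *
def foot(im,p0,zf,rows=(14,2)):
    # shank axis from non-green columns above the foot pixel p0
    i=im.astype(int);P=[]
    for y in range(int(p0[1])-rows[0],int(p0[1])-rows[1]):
        x0=int(p0[0])-13;r=i[y,x0:x0+27];g=r[:,1]-r[:,[0,2]].max(1)
        w=np.clip(1-g/max(g.max(),1),0,1);P.append((y,(w*np.arange(x0,x0+27)).sum()/w.sum(),w.sum()))
    return np.array(P)
E
python3 - <<'E'
from foot import *
im=cv2.imread("pics/fs.png");s=sense()["tcp_pos"]
P=foot(im,(344,280),0.089,(24,4));print(P[::3].round(1),np.polyfit(P[:,0],P[:,1],1))
for z in(.087,.089,.091):print(z,proj("scene",np.array([s[0],s[1],z])),proj("scene",np.array([s[0],s[1],z+.045])))
# vertical profile at foot
print(im[270:288,344].tolist())
E
```

```text
[[256.  343.   13.1]
 [259.  342.6  12.6]
 [262.  342.5  13.2]
 [265.  344.3  10.1]
 [268.  344.7   9.2]
 [271.  344.5   9.6]
 [274.  344.2   9.3]] [1.25094747e-01 3.10483966e+02]
0.087 [343.2239246  281.31260119] [345.29084627 257.75055594]
0.089 [343.31324443 280.30115044] [345.38554903 256.66306954]
0.091 [343.40279624 279.28646556] [345.48049897 255.57204008]
[[121, 135, 144], [121, 134, 144], [124, 138, 148], [122, 137, 146], [120, 136, 145], [122, 137, 147], [123, 138, 146], [125, 139, 149], [123, 137, 146], [125, 140, 150], [126, 140, 151], [119, 139, 142], [97, 136, 110], [126, 151, 139], [151, 163, 169], [156, 164, 172], [153, 164, 170], [153, 163, 169]]
```

Run:
```python
from h import *
for z in(.088,.09):
    f=onz("scene",(343.8,279.6),z);print(f, onz("scene",(343.13,293.3),.062)-f)
```

```text
[ 0.50451251 -0.20783794  0.088     ] [-0.00081341 -0.00171646 -0.026     ]
[ 0.50275619 -0.20925341  0.09      ] [ 0.00094291 -0.00030099 -0.028     ]
```

Emit:
apply_moves --pt "0 0 0.012 0 0 0 1" --pt "0 0 0.009 0 0 0 1" --pt "0 0 0.003 0 0 0 1" --pt "0 0 0.003 0 0 0 1" --pt "0 0 0.003 0 0 0 1" --pt "0 0 0 0 0 0 1"

```text
t: 6.35
tcp_pos: [0.5047, -0.2112, 0.1695]
tool_rot: [0.54, 0.842, -0.0, 0.001]
force: [1.2, -0.5, -1.8]
finger_gap: 0.174
gripper_force: 78.4
```

Emit:
apply_moves --pt "0 0 0.003 0 0 0 1" --pt "0 0 0.002 0 0 0 1" --pt "0 0 0 0 0 0 1"

```text
t: 6.72
tcp_pos: [0.5046, -0.2112, 0.1644]
tool_rot: [0.54, 0.842, -0.0, 0.001]
force: [0.7, -1.7, -1.3]
finger_gap: 0.177
gripper_force: 78.4
```

```bash
python3 -c "
from h import *
rel([.504,-.211,.17])
im=snapshot('scene')[:,:,::-1]
cv2.imwrite('pics/g.png',cv2.resize(im[220:340,290:400],None,fx=4,fy=4))"
```

```text
t 6.725 tcp [ 0.5046 -0.2112  0.1644] F [ 0.74 -1.65 -1.26] gap 0.177 gf 78.4
shift tool [ 0.0005 -0.0005 -0.0056]
```

View pics/g.png

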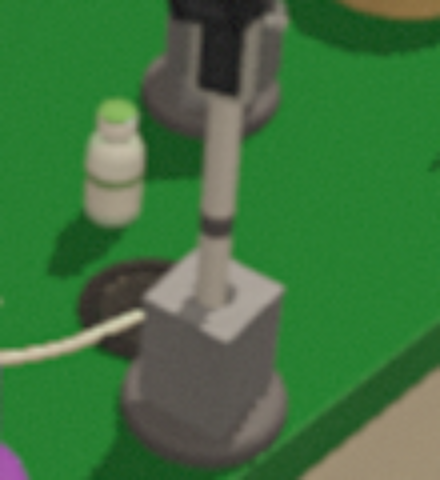

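The mast is in the socket about 7 mm deep, with the shank slightly left of the hole's centre (crop 215,303). I'll nudge it by −0.6 mm in tool x and go on down.

Emit:
apply_moves --pt "-0.0006 0 0.002 0 0 0 1" --pt "0 0 0.003 0 0 0 1" --pt "0 0 0.003 0 0 0 1" --pt "0 0 0.003 0 0 0 1" --pt "0 0 0 0 0 0 1"

```text
t: 7.4
tcp_pos: [0.5047, -0.2115, 0.1534]
tool_rot: [0.54, 0.842, 0.0, 0.001]
force: [1.9, -0.8, 3.4]
finger_gap: 0.174
gripper_force: 79.2
```

Emit:
apply_moves --pt "0 0 0.002 0 0 0 1" --pt "0 0 0.002 0 0 0 1" --pt "0 0 0 0 0 0 1"

```text
t: 7.78
tcp_pos: [0.5047, -0.2115, 0.1495]
tool_rot: [0.54, 0.842, -0.0, 0.001]
force: [2.7, -1.5, 4.0]
finger_gap: 0.174
gripper_force: 79.5
```

Emit:
apply_moves --pt "0 0 0.001 0 0 0 1" --pt "0 0 0.001 0 0 0 1" --pt "0 0 0 0 0 0 1"

```text
t: 8.15
tcp_pos: [0.5047, -0.2116, 0.1477]
tool_rot: [0.54, 0.842, -0.0, 0.001]
force: [1.9, -1.3, 4.4]
finger_gap: 0.174
gripper_force: 79.5
```

Emit:
apply_moves --pt "0 0 0.001 0 0 0 1" --pt "0 0 0 0 0 0 1"

```text
t: 8.4
tcp_pos: [0.5047, -0.2116, 0.1467]
tool_rot: [0.54, 0.842, -0.0, 0.001]
force: [2.2, -1.1, 5.2]
finger_gap: 0.175
gripper_force: 79.6
```

Emit:
apply_moves --pt "0 0 0.001 0 0 0 1" --pt "0 0 0 0 0 0 1"

```text
t: 8.65
tcp_pos: [0.5048, -0.2116, 0.1457]
tool_rot: [0.54, 0.842, -0.0, 0.001]
force: [1.8, -1.3, 4.9]
finger_gap: 0.178
gripper_force: 79.6
```

Emit:
apply_moves --pt "0 0 0.001 0 0 0 1" --pt "0 0 0 0 0 0 1"

```text
t: 8.9
tcp_pos: [0.5047, -0.2116, 0.1447]
tool_rot: [0.54, 0.842, -0.0, 0.001]
force: [1.6, -1.5, 4.7]
finger_gap: 0.171
gripper_force: 79.6
```

Emit:
apply_moves --pt "0 0 0.001 0 0 0 1" --pt "0 0 0 0 0 0 1"

```text
t: 9.15
tcp_pos: [0.5048, -0.2116, 0.1438]
tool_rot: [0.54, 0.842, -0.0, 0.001]
force: [1.4, -1.1, 6.6]
finger_gap: 0.174
gripper_force: 79.8
```

Emit:
apply_moves --pt "0 0 0.001 0 0 0 1" --pt "0 0 0 0 0 0 1"

```text
t: 9.4
tcp_pos: [0.5048, -0.2116, 0.1432]
tool_rot: [0.54, 0.842, -0.0, 0.001]
force: [0.7, -0.7, 8.2]
finger_gap: 0.172
gripper_force: 80.2
```

Emit:
apply_moves --pt "0 0 0.001 0 0 0 1" --pt "0 0 0 0 0 0 1"

```text
t: 9.65
tcp_pos: [0.5049, -0.2117, 0.1426]
tool_rot: [0.54, 0.842, -0.0, 0.001]
force: [1.3, -0.4, 11.4]
finger_gap: 0.177
gripper_force: 80.6
```

```bash
python3 -c "
from h import *
rel([.504,-.211,.17])
im=snapshot('scene')[:,:,::-1]
cv2.imwrite('pics/k.png',cv2.resize(im[240:320,310:380],None,fx=6,fy=6,interpolation=cv2.INTER_CUBIC))"
```

```text
t 9.65 tcp [ 0.5049 -0.2117  0.1426] F [ 1.28 -0.45 11.45] gap 0.177 gf 80.6
shift tool [ 0.0009 -0.0005 -0.0274]
```

View pics/k.png

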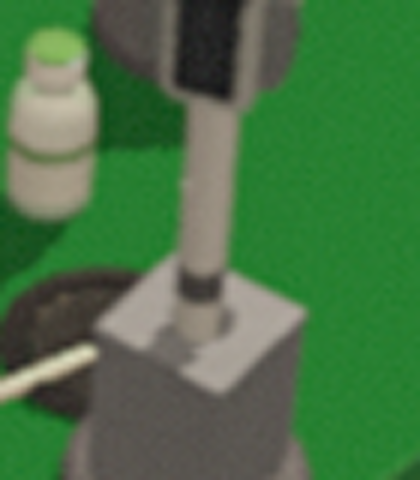

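The band (crop 198,285) stands clear above the rim at (198,335), so this stand is too shallow. I'll draw the mast out and go to the other grey stand.

Emit:
apply_moves --pt "0 0 -0.006 0 0 0 1" --pt "0 0 -0.012 0 0 0 1" --pt "0 0 -0.02 0 0 0 1" --pt "0 0 -0.025 0 0 0 1" --pt "0 0 -0.02 0 0 0 1" --pt "0 0 -0.002 0 0 0 1"

```text
t: 10.45
tcp_pos: [0.5032, -0.2104, 0.2271]
tool_rot: [0.539, 0.842, 0.0, -0.001]
force: [1.2, -0.1, -1.0]
finger_gap: 0.176
gripper_force: 78.9
```

```bash
python3 -c "
from h import *
rel([.6545,-.0788,.228],[.908,.419])"
```

```text
t 10.45 tcp [ 0.5032 -0.2104  0.2271] F [ 1.19 -0.12 -1.01] gap 0.176 gf 78.9
shift tool [ 0.0563  0.1924 -0.001 ]
rotvec tool [-0.0011 -0.0019 -0.0011]
```

Emit:
apply_moves --pt "0.006 0.02 0 0 0 0 1" --pt "0.0115 0.0394 0 0 0 0 1" --pt "0.0135 0.046 0 0 0 0 1" --pt "0.0125 0.043 0 0 0 0 1" --pt "0.009 0.03 0 0 0 0 1" --pt "0.0038 0.014 0 0 0 0 1" --pt "0 0 0.015 0 0 0 1" --pt "0 0 0.013 0 0 0 1"

```text
t: 11.45
tcp_pos: [0.6539, -0.0801, 0.1964]
tool_rot: [0.54, 0.842, -0.001, -0.002]
force: [1.2, -0.1, -1.5]
finger_gap: 0.172
gripper_force: 78.7
```

Emit:
apply_moves --pt "0 0 0 0 0 0 1"

```text
t: 11.58
tcp_pos: [0.6533, -0.0803, 0.196]
tool_rot: [0.54, 0.842, -0.001, -0.003]
force: [0.7, 0.7, -0.7]
finger_gap: 0.174
gripper_force: 78.7
```

Run:
```python
from foot import *
rel([.6545,-.0788,.2],[.908,.419])
im=snapshot('scene')[:,:,::-1];cv2.imwrite('pics/ms.png',im)
s=sense()["tcp_pos"];zf=s[2]-.1093;p=proj("scene",np.array([s[0],s[1],zf]));print(p)
P=foot(im,p,zf,(14,0));print(P[::2].round(1))
x=int(round(P[-1,1]));y=int(p[1]);print(y,im[y-6:y+12,x].tolist())
cv2.imwrite('pics/m.png',cv2.resize(im[160:260,305:385],None,fx=6,fy=6,interpolation=cv2.INTER_CUBIC))
```

```text
t 11.575 tcp [ 0.6533 -0.0803  0.196 ] F [ 0.7   0.69 -0.71] gap 0.174 gf 78.7
shift tool [ 0.0009  0.0017 -0.0041]
rotvec tool [-0.0043 -0.0034 -0.0029]
[347.22587045 206.7294584 ]
[[192.  349.9  20.8]
 [194.  350.5  19.7]
 [196.  350.4  19.8]
 [198.  350.3  18. ]
 [200.  348.4  13.1]
 [202.  344.8   8.6]
 [204.  345.    9.2]]
206 [[125, 140, 149], [125, 138, 148], [126, 139, 148], [124, 139, 147], [124, 138, 148], [126, 140, 150], [129, 141, 152], [124, 138, 148], [106, 124, 125], [67, 99, 75], [43, 87, 44], [92, 118, 102], [136, 149, 151], [149, 159, 166], [145, 154, 161], [128, 135, 142], [103, 109, 113], [85, 91, 95]]
```

View pics/m.png

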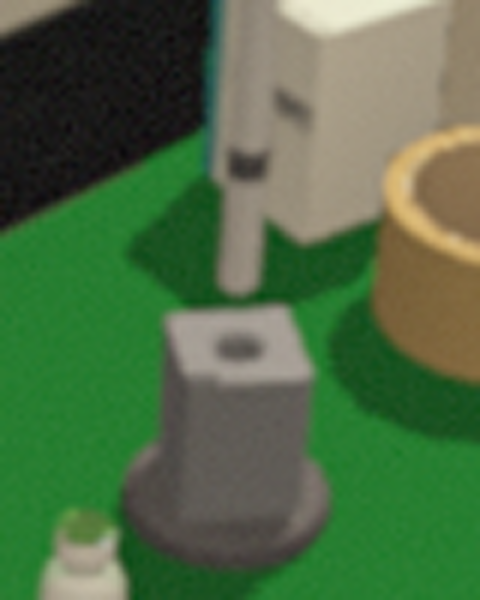

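The scene crop shows the foot at (239,290) right above hole A at (239,348). I'll compute the offset.

Run:
```python
from foot import *
for z in(.0855,.0867,.088):
    f=onz("scene",(344.7,206.5),z);print(z,f,onz("scene",(344.5,217.64),.062)-f)
rel([.6535,-.0797,.196],[.908,.419])
```

```text
0.0855 [ 0.65411124 -0.07472558  0.0855    ] [-0.00024502 -0.00178103 -0.0235    ]
0.0867 [ 0.65270768 -0.07588652  0.0867    ] [ 0.00115854 -0.00062009 -0.0247    ]
0.088 [ 0.65118715 -0.07714421  0.088     ] [ 0.00267906  0.0006376  -0.026     ]
t 11.625 tcp [ 0.6542 -0.0805  0.1971] F [-0.22 -0.5  -0.22] gap 0.174 gf 78.7
shift tool [ 0.001  -0.0003  0.0011]
rotvec tool [-0.0024 -0.0019 -0.0029]
```

Emit:
apply_moves --pt "0 0.0004 0.012 0 0 0 1" --pt "0 0 0.008 0 0 0 1" --pt "0 0 0.003 0 0 0 1" --pt "0 0 0.003 0 0 0 1" --pt "0 0 0.002 0 0 0 1" --pt "0 0 0 0 0 0 1"

```text
t: 12.38
tcp_pos: [0.656, -0.0795, 0.1703]
tool_rot: [0.54, 0.842, 0.0, 0.0]
force: [-0.2, -0.2, -0.8]
finger_gap: 0.17
gripper_force: 78.7
```

Emit:
apply_moves --pt "0 0 0.002 0 0 0 1" --pt "0 0 0.002 0 0 0 1" --pt "0 0 0 0 0 0 1"

```text
t: 12.75
tcp_pos: [0.6558, -0.0795, 0.1661]
tool_rot: [0.54, 0.842, -0.0, -0.0]
force: [1.0, -0.6, -0.6]
finger_gap: 0.171
gripper_force: 78.7
```

Emit:
apply_moves --pt "0 0 0.003 0 0 0 1" --pt "0 0 0.003 0 0 0 1" --pt "0 0 0.003 0 0 0 1" --pt "0 0 0.003 0 0 0 1" --pt "0 0 0 0 0 0 1"

```text
t: 13.38
tcp_pos: [0.656, -0.0796, 0.1543]
tool_rot: [0.54, 0.842, 0.0, 0.0]
force: [-0.8, -0.1, 0.8]
finger_gap: 0.177
gripper_force: 79.2
```

Emit:
apply_moves --pt "0 0 0.003 0 0 0 1" --pt "0 0 0.003 0 0 0 1" --pt "0 0 0.002 0 0 0 1" --pt "0 0 0 0 0 0 1"

```text
t: 13.88
tcp_pos: [0.656, -0.0796, 0.1459]
tool_rot: [0.54, 0.842, 0.0, -0.0]
force: [-0.0, 0.2, 0.5]
finger_gap: 0.176
gripper_force: 79.1
```

```bash
cat > band.py <<'E'
from foot import *
s=sense();im=snapshot('scene')[:,:,::-1];T=s["tcp_pos"]
zf=T[2]-.1093
rel(T)
b=proj("scene",np.array([T[0],T[1],zf+.045]));r=proj("scene",np.array([T[0],T[1],.062]));print("pred band",b,"mouth pred",r,"hole seen 344.5,217.6")
for y in range(int(b[1])-10,int(r[1])+6):
    print(y,im[y,338:352].mean(1).round().astype(int))
E
python3 band.py
```

```text
t 13.925 tcp [ 0.656  -0.0796  0.146 ] F [0.13 0.21 0.79] gap 0.179 gf 79.0
shift tool [0. 0. 0.]
pred band [347.25202788 208.98534559] mouth pred [346.52277396 217.89601081] hole seen 344.5,217.6
198 [ 46  45  42  53  83 115 130 135 139 140 132 105  66  67]
199 [ 48  44  43  54  85 114 130 135 139 140 133 100  56  47]
200 [ 48  47  42  54  84 116 131 136 138 142 131  98  59  42]
201 [ 46  48  44  56  92 121 133 134 141 142 130  96  60  43]
202 [ 48  44  40  58  95 123 133 137 141 140 128  94  54  46]
203 [ 47  48  43  59  97 125 131 136 140 141 123  85  54  43]
204 [ 45  48  46  61  98 127 132 137 141 140 121  78  52  45]
205 [ 46  46  44  65 100 126 133 138 142 138 122  79  46  49]
206 [ 43  44  46  65 100 127 133 137 143 140 121  79  52  47]
207 [ 49  48  45  56  89 117 131 137 141 133 113  73  48  53]
208 [ 42  48  47  49  71  92 109 114 119 108  87  58  48  44]
209 [44 44 44 49 57 64 77 80 83 76 60 50 42 38]
210 [46 53 49 50 51 57 56 61 64 60 66 73 80 81]
211 [ 85  88  91  84  71  60  56  58  59  69  98 127 139 139]
212 [140 141 140 132 106  80  74  76  79  93 126 153 160 159]
213 [158 160 159 147 128 116 114 121 123 126 145 159 161 160]
214 [159 161 159 147 128 127 135 137 139 143 151 159 161 160]
215 [158 157 154 142 126 130 134 138 140 143 150 157 159 160]
216 [158 157 148 135 126 131 135 138 139 135 139 149 158 160]
217 [159 152 139 126 124 130 135 138 138 128 125 142 156 158]
218 [154 144 124 115 124 132 135 138 136 123 124 144 157 159]
219 [136 123 109 106 119 129 135 137 138 135 140 153 158 158]
220 [116 105 105 109 110 119 128 140 150 153 154 158 161 160]
221 [108 102 103 107 104 110 129 151 158 162 162 163 160 159]
222 [103 105 104 104 106 114 131 155 158 156 157 156 158 156]
```

Emit:
apply_moves --pt "0 0 0.002 0 0 0 1" --pt "0 0 0.002 0 0 0 1" --pt "0 0 0 0 0 0 1"

```text
t: 14.3
tcp_pos: [0.656, -0.0796, 0.1421]
tool_rot: [0.54, 0.842, 0.0, 0.0]
force: [-0.2, 0.6, 0.9]
finger_gap: 0.171
gripper_force: 79.2
```

Emit:
apply_moves --pt "0 0 0.002 0 0 0 1" --pt "0 0 0.002 0 0 0 1" --pt "0 0 0 0 0 0 1"

```text
t: 14.68
tcp_pos: [0.656, -0.0796, 0.138]
tool_rot: [0.54, 0.842, 0.0, -0.0]
force: [-0.0, -1.3, 1.8]
finger_gap: 0.178
gripper_force: 79.2
```

Emit:
apply_moves --pt "0 0 0.002 0 0 0 1" --pt "0 0 0.002 0 0 0 1" --pt "0 0 0 0 0 0 1"

```text
t: 15.05
tcp_pos: [0.656, -0.0796, 0.134]
tool_rot: [0.54, 0.842, 0.0, -0.0]
force: [-0.8, 1.3, 1.0]
finger_gap: 0.177
gripper_force: 79.2
```

Emit:
apply_moves --pt "0 0 0.002 0 0 0 1" --pt "0 0 0.001 0 0 0 1" --pt "0 0 0 0 0 0 1"

```text
t: 15.42
tcp_pos: [0.656, -0.0796, 0.1312]
tool_rot: [0.54, 0.842, 0.0, 0.0]
force: [-1.0, 0.2, 1.3]
finger_gap: 0.175
gripper_force: 79.3
```

Emit:
apply_moves --pt "0 0 0.001 0 0 0 1" --pt "0 0 0.001 0 0 0 1" --pt "0 0 0 0 0 0 1"

```text
t: 15.8
tcp_pos: [0.656, -0.0796, 0.1292]
tool_rot: [0.54, 0.842, 0.0, -0.0]
force: [-0.5, -0.6, 2.0]
finger_gap: 0.178
gripper_force: 79.3
```

Emit:
apply_moves --pt "0 0 0.001 0 0 0 1" --pt "0 0 0 0 0 0 1"

```text
t: 16.05
tcp_pos: [0.656, -0.0796, 0.1282]
tool_rot: [0.54, 0.842, 0.0, 0.0]
force: [0.4, -0.3, 2.7]
finger_gap: 0.174
gripper_force: 79.3
```

Emit:
apply_moves --pt "0 0 0.001 0 0 0 1" --pt "0 0 0 0 0 0 1"

```text
t: 16.3
tcp_pos: [0.656, -0.0796, 0.1272]
tool_rot: [0.54, 0.842, 0.0, 0.0]
force: [-0.2, 0.5, 1.9]
finger_gap: 0.173
gripper_force: 79.3
```

Emit:
apply_moves --pt "0 0 0.001 0 0 0 1" --pt "0 0 0 0 0 0 1"

```text
t: 16.55
tcp_pos: [0.6561, -0.0796, 0.1267]
tool_rot: [0.54, 0.842, 0.0, 0.0]
force: [-0.6, 0.8, 4.7]
finger_gap: 0.174
gripper_force: 79.8
```

Emit:
apply_moves --pt "0 0 0.001 0 0 0 1" --pt "0 0 0 0 0 0 1"

```text
t: 16.8
tcp_pos: [0.6561, -0.0796, 0.1263]
tool_rot: [0.54, 0.842, 0.0, 0.0]
force: [-1.0, -0.2, 8.3]
finger_gap: 0.175
gripper_force: 80.2
```

Emit:
apply_moves --pt "0 0 0.001 0 0 0 1" --pt "0 0 0 0 0 0 1"

```text
t: 17.05
tcp_pos: [0.6562, -0.0797, 0.1258]
tool_rot: [0.54, 0.842, 0.0, 0.0]
force: [-2.6, 0.0, 9.4]
finger_gap: 0.172
gripper_force: 80.6
```

Emit:
apply_moves --pt "0 0 0.001 0 0 0 1" --pt "0 0 0 0 0 0 1"

```text
t: 17.3
tcp_pos: [0.6563, -0.0797, 0.1254]
tool_rot: [0.539, 0.842, 0.0, 0.001]
force: [-3.0, 0.8, 12.3]
finger_gap: 0.172
gripper_force: 80.9
```

```bash
python3 band.py
```

```text
t 17.35 tcp [ 0.6563 -0.0797  0.1254] F [-2.68  0.89 12.36] gap 0.178 gf 80.9
shift tool [-0. -0.  0.]
pred band [346.64932863 218.28779151] mouth pred [346.68376156 217.86934477] hole seen 344.5,217.6
208 [ 46  49  46  72 105 129 136 138 140 140 118  72  43  47]
209 [ 45  44  43  71 104 128 134 139 142 138 115  65  41  41]
210 [ 45  49  47  73 108 128 135 139 142 137 116  83  78  81]
211 [ 85  88  92  97 113 127 134 139 142 138 132 131 136 138]
212 [139 142 140 133 127 130 134 140 141 141 146 154 159 159]
213 [159 159 158 147 134 127 135 139 139 141 149 157 162 160]
214 [160 160 158 150 133 131 132 140 142 144 151 157 161 159]
215 [159 159 154 140 129 131 138 141 142 143 150 158 159 161]
216 [158 156 145 122 116 130 134 139 140 134 135 150 160 159]
217 [160 155 134 104  94 107 123 125 118 112 118 143 158 160]
218 [159 150 118  88  66  80  89  89  84  84 113 144 157 160]
219 [156 142 109  86  71  65  69  79  85 103 129 151 160 159]
220 [134 122 106  98  91  89  98 118 135 144 153 161 160 159]
221 [116 108 103 105 103 107 124 150 161 161 160 161 160 161]
222 [109 101 108 106 106 115 135 154 158 157 158 158 158 157]
```

The band is now at the rim (dark rows 217 to 219) and the mast is bottomed at about 12 to 15 N. I'll ease off, release and retreat.

Emit:
apply_moves --pt "0 0 -0.0015 0 0 0 1" --pt "0 0 0 0 0 0 0.4" --pt "0 0 0 0 0 0 0" --pt "0 0 0 0 0 0 -0.2" --pt "0 0 0 0 0 0 -0.2" --pt "0 0 0 0 0 0 -0.2"

```text
t: 18.1
tcp_pos: [0.6559, -0.0796, 0.1246]
tool_rot: [0.54, 0.842, -0.0, -0.0]
force: [0.2, -1.0, 0.5]
finger_gap: 0.602
gripper_force: 0.0
```

Emit:
apply_moves --pt "0 0 -0.01 0 0 0 -0.2" --pt "0 0 -0.025 0 0 0 -0.2" --pt "0 0 -0.03 0 0 0 -0.2" --pt "0 0 -0.03 0 0 0 -0.2" --pt "0 0 0 0 0 0 -0.2" --pt "0 0 0 0 0 0 -0.2"

```text
t: 18.85
tcp_pos: [0.6555, -0.0794, 0.2196]
tool_rot: [0.54, 0.842, -0.0, -0.0]
force: [0.0, -0.5, 1.1]
finger_gap: 0.599
gripper_force: 0.0
```

```bash
python3 band.py
python3 - <<'E'
from h import *
im=snapshot('scene')[:,:,::-1];o=cv2.imread('pics/scene0.png')
# vial and pen unchanged?
for a in((285,240,332,238+45),(235,250,295,300)):
    d=np.abs(im[a[1]:a[3],a[0]:a[2]].astype(int)-o[a[1]:a[3],a[0]:a[2]]).mean(2);print((d>40).sum())
# mast shank column profile at upper part
for y in range(150,216,6):print(y,im[y,336:364].mean(1).round().astype(int))
E
```

```text
t 18.9 tcp [ 0.6552 -0.0794  0.2188] F [-0.1  -0.31  0.13] gap 0.599 gf 0.0
shift tool [-0.0002  0.0003 -0.0007]
pred band [349.85779103 173.63551961] mouth pred [346.282218   217.97120348] hole seen 344.5,217.6
163 [ 10  33  54  83 111 132 139 139 139 137 139 137 135 137]
164 [ 19  30  57  83 114 133 139 138 138 137 139 138 137 135]
165 [ 17  31  54  85 115 133 140 137 139 139 140 138 139 139]
166 [ 19  29  61  90 118 132 140 140 140 139 141 139 138 140]
167 [ 17  39  69  96 112 129 132 137 138 140 138 138 140 140]
168 [ 17  43  68  84  92 101 107 116 123 129 132 132 134 136]
169 [ 51  78  80  70  65  69  73  79  91  97 102 108 115 123]
170 [ 90 118 115  95  86  82  80  73  69  66  70  70  78  89]
171 [106 131 124 116 118 123 121 108  95  87  82  77  71  66]
172 [ 93 107 113 115 121 128 129 126 119 120 122 114  97  91]
173 [ 81  88  90  92  98 105 109 111 115 124 126 124 117 118]
174 [ 76  80  79  80  81  84  87  90  93  99 103 107 110 119]
175 [74 80 78 79 80 78 79 80 79 82 84 89 90 93]
176 [75 80 80 78 80 80 81 81 81 80 80 81 77 78]
177 [75 78 81 80 79 79 77 79 77 78 79 76 78 78]

[... 3276 characters left out ...]
 74  76  80  79  77  77  77  76  82  79  77  78  79  77  78  77
  81  79  80 108 138 152 151 151 148 150]
186 [ 70  72  76  77  83  89  80  72  75  78  81  80  77  79  79  77  78  79
  77  84 107 137 150 152 149 149 147 149]
192 [ 46  42  45  44  46  52  66 104 126 134 135 137 140 137 137 138 140 138
 139 140 143 147 145 147 146 147 146 146]
198 [ 46  48  45  46  44  52  81 111 128 130 137 140 136 112  67  69  99 123
 137 142 145 145 144 138 120 105  90  76]
204 [ 51  43  48  46  42  57  97 125 134 137 140 140 126  87  51  46  50  48
  45  42  49  44  43  53  48  48  51  44]
210 [ 45  41  45  45  51  70 106 128 134 138 141 137 117  83  76  79  75  58
  56  59  63  65  70  71  73  69  66  59]
```

```bash
python3 -c "
from station import *
print(sign_off())"
```

```text
the job is handed in; nothing more can be done
None
```

The first grey stand proved too shallow, so the mast now stands released and bottomed in the other one, about 43 mm deep by the camera with the rim within the dark band; the vial and pen show no movement in the camera check, and the job is handed in (sign-off gave no verdict).

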